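Sweep loose bottle caps into the catch tray

ROBOT

A 6-joint arm with a two-finger parallel gripper is mounted at the origin on the work surface. World frame = base frame: x ahead of the robot, y to its left, z up, the work surface at z = 0. Lengths are in mm, angles in rad, forces in N, time in s.
With the tool pointing down it reaches from about 250 to 775 mm from the base axis. Payload 8.9 kg.
Tool frame: the origin (TCP) lies midway between the tips of the shut fingers; the grasp point (between the pads) lies bot.grip_point_offset behind it (bot.grip_point_offset is the distance from the TCP to the grasp point, in mm); z points along the fingers, y is the direction in which the jaws open and shut (so a half turn about z gives the same grasp; the last joint's range is limited). The gripper opens to 85 mm and grips with 20 to 120 N. Pads are 22 mm wide; open, the fingers measure 114 mm over their backs; the gripper's body (76 mm by 85 mm) begins 54 mm behind the grasp point. The pads swing forward as they close: fully open they stand 13 mm farther back than shut.
Start: joints at [-1.316, 0.291, -0.153, 1.127, 0, 1.431], TCP at [201.444, -484.813, 209.605] pointing down, gripper open.
Joint ranges: [-2.52, 2.52], [-0.91, 1.74], [-1.3, 1.37], [-1.96, 2.02], [-1.52, 1.47], [-3.14, 3.14]. Speed limits (rad/s): [2.22, 2.22, 2.79, 3.14, 3.14, 3.14].

INTERFACE

Orientations are given as a unit quaternion [w, x, y, z].
In Python, from plant import bot gives the robot as it stands.
- The arm moves only by the tool carry_out, never from a script. Its argument "steps" is text: rows parted by semicolons, each of 7 numbers parted by spaces: the turn, a rotation vector about the tool's x, y, z in rad, then the shift along the tool's x, y, z in m, then the opening, from 0 (shut) to 1 (fully open). In form: rx ry rz x y z hand; .... A call has exactly 8 rows; each row shifts and turns the commanded pose from where the row before left it, along the tool's axes as they then stand; what a row does not reach is not made up. A row lasts 1/12 s, in which the tool goes at most 41.7 mm and 7.16 degrees, less where a joint would pass 70% of its speed; a pose out of reach is approached as far as the arm can. A call with a gripper value outside its range is refused whole. The fingers move at their own pace and stop on an object; "newtons" is the grip in N (left out, the last holds). Time passes only in rows, so rows that do not move let the fingers close, or fill a call up. It gives the time, the measured TCP pose, the force and the opening at its end, in the units of the state.
- bot.read_state(): the state, without advancing time (a new reading comes with each control period).
- bot.get_image(name): name is "side" or "top" or "wrist"; returns a dict with "color" (420x560x3 uint8, blue, green, red), "fov_y" (degrees; the focal length in pixels is half the picture's height over the tangent of half this angle, whatever the lens; pixels are square), "cx", "cy" (the principal point, pixels), "D" ([k1, k2, p1, p2, k3] as OpenCV has them; the pictures are not rectified), "R" (3x3) and "t" (3): a world point X has camera coordinates R X + t. Camera axes: x right, y down, z forward; pixel columns grow to the right and rows downward; lengths in mm; the calibration is good to about 2 mm. A picture is of the moment at which its call begins. There is no depth.
- bot.finish_job(): hands the job in, once; it reports no verdict.
The state is a dict: "clock": time; "q": joint angles; "joint_velocities": joint speeds; "effort": joint torques, N m; "eef_pos": TCP position; "ee_rot": TCP orientation; "wrist_force": force on the tool from outside, world axes, zero at the start; "ft_torque": the same for the moment, N m; "opening": finger opening in mm.
Only numpy, scipy, OpenCV 4.12 (cv2) and the standard library are available. Lean on these libraries where they do the work, as an engineer would, in place of code of your own. Each camera call takes 0.05 s, during which the arm holds its last target. There are 200 camera calls.

TASK

Three loose bottle caps lie on the lab bench in front of the open-fronted catch tray. Sweep them gently with the fingertips along the bench until they are fully inside the tray, so that all three lie flat in it; do not pinch, lift or flick them. Leave the small closed sample vial that stands among them, the beaker and the reagent bottle where they are, and finish clear of everything.

Things in the scene. Friction and masses are not known exactly. Their poses are not given: they have to be found in the camera images.
- tray: catch tray screwed to the bench: three white walls, 30 mm high, 4 thick, round a grey liner flush with the bench (no step). 130 mm deep (x, -65 to +65) by 300 wide (y) over the walls: back wall at +x, side walls over the whole depth with low 14 mm feet outside; front (-x, robot side) open. Origin: centre, at bench level; x from open front to back, z up. A cap is fully inside with its centre past x = -45 mm.
- cap1: one of three alike loose screw caps of lab bottles: ribbed plastic disc, 40 mm diameter, 22 mm high, about 25 g (varies), lying flat on the bench, free to slide. Origin: centre of its underside; z up.
- cap2: one of three alike loose screw caps of lab bottles: ribbed plastic disc, 40 mm diameter, 22 mm high, about 25 g (varies), lying flat on the bench, free to slide. Origin: centre of its underside; z up.
- cap3: one of three alike loose screw caps of lab bottles: ribbed plastic disc, 40 mm diameter, 22 mm high, about 25 g (varies), lying flat on the bench, free to slide. Origin: centre of its underside; z up.
- vial: a closed sample vial standing upright in the row with the caps (in any place of the row): clear glass, 28 mm diameter, 45 mm high, with a screw cap of 24 mm diameter of the same plastic; about 30 g and easily tipped. Leave it alone. Origin: centre of its underside; z up.
- beaker: an empty glass beaker, 70 mm diameter, 90 mm high, standing to the left of the work. Leave it alone. Origin: centre of its underside; z up.
- reagent: an amber reagent bottle, 72 mm diameter, 150 mm high, standing to the right of the work. Leave it alone. Origin: centre of its underside; z up.
Things that resemble listed ones, but are neither listed nor needed, are in the scene too. Leave any red look-alike of the cap2 alone.

How it is judged (in metres and radians):
At the end, for the whole second after the job is handed in: Each cap lies flat (within 0.15 rad) and at rest on the tray's floor with its centre past x = -45 mm in the tray's frame and between the walls (underside below 5 mm); vial, beaker and reagent bottle stand upright within 15 mm of where they began (x of cap1 in the frame of tray between -0.045 and 0.061 m and y of cap1 in the frame of tray between -0.146 and 0.146 m and height (world z) of each of cap1, cap2, cap3 below 0.005 m and angle between each of cap1, cap2, cap3's own z axis and vertical below 0.15 rad and linear speed of each of cap1, cap2, cap3 below 0.02 m/s and x of cap2 in the frame of tray between -0.045 and 0.061 m and y of cap2 in the frame of tray between -0.146 and 0.146 m and x of cap3 in the frame of tray between -0.045 and 0.061 m and y of cap3 in the frame of tray between -0.146 and 0.146 m and distance of each of vial, beaker, reagent from where it was at the start of the episode below 0.015 m and angle between each of vial, beaker, reagent's own z axis and vertical below 0.2 rad); the robot touches nothing.
It fails at once if a cap is lifted: its underside's centre rises more than 20 mm above the bench (height (world z) of any of cap1, cap2, cap3 above 0.02 m).
It fails at once if a cap is pinched or pressed hard (more than 20 N between the fingers and the cap) (contact force between the fingers and cap1 above 20 N or contact force between the fingers and cap2 above 20 N or contact force between the fingers and cap3 above 20 N).
It fails at once if a cap is flicked (faster than 0.8 m/s) (linear speed of any of cap1, cap2, cap3 above 0.8 m/s).
It fails at once if the vial, beaker or reagent bottle is shifted by more than 15 mm or tipped (distance of any of vial, beaker, reagent from where it was at the start of the episode above 0.015 m or angle between any of vial, beaker, reagent's own z axis and vertical above 0.2 rad).
It also fails if it takes over 61 s, if anything falls off the work surface, if the arm or the gripper's body presses on something with over 40 N, if the wrist force passes 120 N, or if a joint passes its speed limit or range.

## Working session

There is one attempt and no reset: what is moved stays moved. The work goes in short steps, Python scripts to look and compute and a tool call to move; the robot and the scene stay as the last step left them, time stands still between calls to the robot, and variables do not carry over. Pictures are saved under pics/ and viewed, about 8 in all and at most 12, crops included, and the job is handed in when it is done.

Besides the shell and the picture viewer there is one more tool, called after "Request:" as name(argument=value, ...), one argument or row to a line, values as JSON. carry_out: Moves the arm, as the interface text tells. Its arguments: {"type":"object","properties":{"steps":{"type":"string"},"newtons":{"type":"number"}},"required":["steps"]}

```bash
mkdir -p pics
cat > h.py <<'E'
import numpy as np, cv2
from plant import bot
def K(im):
    h,w=im["color"].shape[:2]; f=h/2/np.tan(np.radians(im["fov_y"])/2)
    return np.array([[f,0,im["cx"]],[0,f,im["cy"]],[0,0,1.]])
def plane(im,uv,z):
    uv=np.array(uv,float).reshape(-1,1,2); n=cv2.undistortPoints(uv,K(im),np.array(im["D"],float))[:,0]
    R=np.array(im["R"]);t=np.array(im["t"]).ravel(); c=-R.T@t
    d=np.c_[n,np.ones(len(n))]@R
    return c+d*((z-c[2])/d[:,2])[:,None]
E
python3 - <<'E'
from h import *
for n in("top","side"):
    im=bot.get_image(n); cv2.imwrite(f"pics/{n}0.png",im["color"]); np.save(f"{n}0.npy",im,allow_pickle=True)
    print(n,-np.array(im["R"]).T@np.array(im["t"]).ravel(),im["fov_y"],im["D"])
print(bot.read_state(),bot.grip_point_offset)
E
```

```text
top [ 370.89662862  -16.67768518 1105.17708488] 54.75926077988537 [-0.09191078  0.          0.          0.          0.        ]
side [194.86767014 706.01310213 602.9005799 ] 48.4960301132914 [-0.06951462  0.          0.          0.          0.        ]
{'clock': 0.1, 'q': array([-1.31630279e+00,  2.91188146e-01, -1.54070026e-01,  1.12669313e+00,
       -3.58472840e-05,  1.43151529e+00]), 'joint_velocities': array([-0.00030604, -0.00077246,  0.00233961, -0.00015001,  0.00070264,
        0.00044797]), 'effort': array([ 9.76343072e-04, -5.37976241e+01,  3.31918824e+01,  9.31578164e-03,
       -2.26303446e-04, -7.62340761e-06]), 'eef_pos': array([ 201.3233423 , -484.40411098,  209.10118706]), 'ee_rot': array([-5.75497043e-04,  9.80680064e-01,  1.95617685e-01, -5.11423649e-05]), 'wrist_force': array([0.58721576, 0.55042736, 0.44399072]), 'ft_torque': array([-0.00801492, -0.03012033,  0.02812277]), 'opening': 85.52662624447174} 18.700000000000003
```

View pics/top0.png

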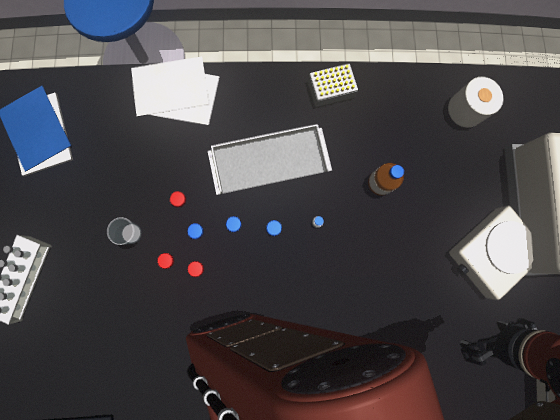

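View pics/side0.png

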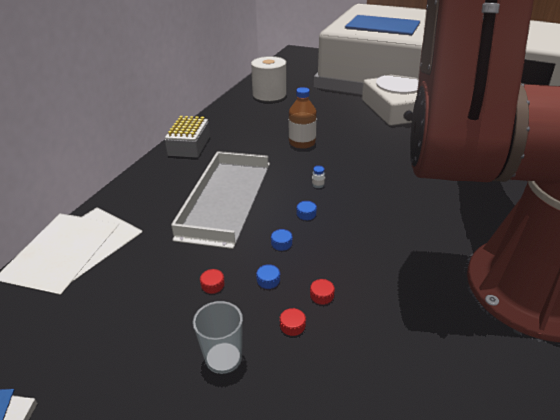

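The top view shows blue caps at (195,231), (234,224) and (274,228), with the vial at (318,222). The red decoys are at (177,199), (165,261) and (195,269). The tray is centred near (270,160) and slightly rotated.

Run:
```python
from h import *
for n in("top","side"):
    im=np.load(n+"0.npy",allow_pickle=True).item(); hsv=cv2.cvtColor(im["color"],cv2.COLOR_BGR2HSV)
    for nm,m in(("blue",cv2.inRange(hsv,(100,120,80),(125,255,255))),("red",cv2.inRange(hsv,(0,190,130),(6,255,255))|cv2.inRange(hsv,(174,190,130),(180,255,255)))):
        k,_,st,c=cv2.connectedComponentsWithStats(m)
        for i in range(1,k):
            if 40<st[i,4]<900: print(n,nm,c[i].round(1),st[i,4],"z22",plane(im,c[i],22 if n=="top" else 14)[0].round(1),"z57",plane(im,c[i],50)[0].round(1))
im=np.load("top0.npy",allow_pickle=True).item()
m=cv2.inRange(cv2.cvtColor(im["color"],cv2.COLOR_BGR2GRAY),90,255);
k,l,st,c=cv2.connectedComponentsWithStats(m); i=l[165,270]
cn=cv2.findContours((l==i).astype(np.uint8),0,2)[0][0]; box=cv2.boxPoints(cv2.minAreaRect(cn)); print(st[i],box)
print(plane(im,box,0).round(1),plane(im,box,30).round(1))
print("beaker base approx",plane(im,[[121,231]],0))
big=cv2.resize(im["color"][110:290,90:420],None,fx=2.4,fy=2.4,interpolation=2); cv2.imwrite("pics/crop.png",big)
```

```text
top blue [396.9 171. ] 145 z22 [ 612.  -393.6   22. ] z57 [ 605.8 -383.8   50. ]
top blue [233.1 223.6] 197 z22 [472.7  59.6  22. ] z57 [470.1  57.6  50. ]
top blue [318.9 220.3] 66 z22 [ 478.1 -171.3   22. ] z57 [ 475.3 -167.3   50. ]
top blue [273.6 227.4] 202 z22 [460.8 -48.8  22. ] z57 [458.4 -48.   50. ]
top blue [194.8 230.6] 201 z22 [455.3 162.3  22. ] z57 [453.1 157.7  50. ]
top red [160.6 260. ] 50 z22 [378.2 253.4  22. ] z57 [378.1 246.4  50. ]
side blue [383.9  23.9] 818 z22 [  627.  -1562.4    14. ] z57 [  600.6 -1423.7    50. ]
side blue [302.6  91.7] 121 z22 [ 693.7 -646.9   14. ] z57 [ 663.2 -564.2   50. ]
side blue [318.4 169.2] 78 z22 [ 489.6 -210.    14. ] z57 [ 471.6 -154.    50. ]
side blue [306.2 209.8] 326 z22 [460.3 -45.4  14. ] z57 [444.1   0.6  50. ]
side blue [281.2 239. ] 382 z22 [472.4  63.2  14. ] z57 [455.5 102.5  50. ]
side blue [267.8 275.8] 473 z22 [455.3 166.   14. ] z57 [439.4 199.   50. ]
side blue [  4.4 400.5] 262 z22 [699.1 538.7  14. ] z57 [668.3 548.9  50. ]
[ 207  124  125   71 5532] [[205.42116 145.923  ]
 [321.49234 121.2579 ]
 [331.9226  170.34146]
 [215.85141 195.00656]]
[[ 694.8  138.     0. ]
 [ 763.7 -191.5    0. ]
 [ 620.2 -215.6    0. ]
 [ 554.6  108.3    0. ]] [[ 686.   133.8   30. ]
 [ 753.1 -186.7   30. ]
 [ 613.5 -210.2   30. ]
 [ 549.6  104.9   30. ]]
beaker base approx [[458.56085178 369.71175238   0.        ]]
```

View pics/crop.png

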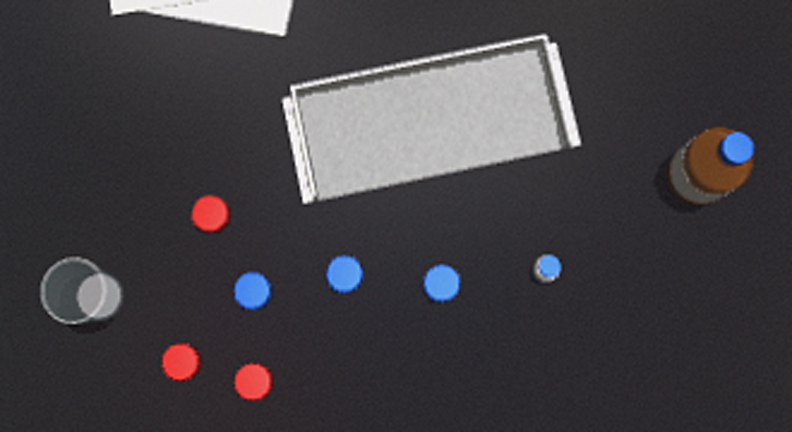

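```bash
cat >> h.py <<'E'
from scipy.spatial.transform import Rotation as Ro
def delta(tgt,psi=None):
    "tool-axes shift (m) to world target (mm), tool yaw psi deg left to turn"
    s=bot.read_state(); q=s["ee_rot"]; R=Ro.from_quat([q[1],q[2],q[3],q[0]])
    x=R.apply([1,0,0]); a=np.degrees(np.arctan2(x[1],x[0]))
    print("pos",s["eef_pos"].round(1),"yaw",a.round(2),"open",round(s["opening"],1),"F",s["wrist_force"].round(1),"t",s["clock"],"q6",s["q"][5].round(2),"tilt",R.apply([0,0,1]).round(3))
    if psi is not None:
        dz=(psi-a+180)%360-180; print("rz",-np.radians(dz).round(4)); R=Ro.from_euler("z",dz,degrees=True)*R
    for t in np.atleast_2d(tgt): print(t,"shift m after turn",(R.inv().apply(t-s["eef_pos"])/1000).round(4))
E
python3 - <<'E'
from h import *
im=np.load("top0.npy",allow_pickle=True).item()
f=lambda p:np.array(p)/2.4+[90,110]
fr=plane(im,[f((316,200)),f((561,149))],0); bk=plane(im,[f((293,87)),f((547,37))],30)
print(fr,bk); v=fr[0]-fr[1]; w=bk[0]-bk[1]
print(np.hypot(*v[:2]),np.hypot(*w[:2]),[np.degrees(np.arctan2(-a[0],a[1])) for a in(v,w)], np.hypot(*(bk.mean(0)-fr.mean(0))[:2]))
yaw=np.mean([np.arctan2(-a[0],a[1]) for a in(v,w)]); c=(fr.mean(0)+bk.mean(0))[:2]/2; print("tray",c,np.degrees(yaw))
T=np.array([[np.cos(yaw),-np.sin(yaw)],[np.sin(yaw),np.cos(yaw)]])
P=dict(A=(455,163),B=(472.5,60.5),C=(461,-48),vial=(476,-166),red=plane(im,[f((210,213))],22)[0,:2])
for n,p in P.items(): print(n,(T.T@(np.array(p)-c)).round(1))
print("targets",{n:(c+T@p).round(1) for n,p in dict(C=(5,-85),B=(5,0),A1=(-125,92),A2=(5,85)).items()})
E
```

```text
[[ 559.07003488   92.27858313    0.        ]
 [ 615.47295251 -192.4008        0.        ]] [[ 684.76880744  115.56479823   30.        ]
 [ 741.07522194 -176.30350806   30.        ]]
290.21309463395716 297.2499294041022 [np.float64(11.206755450277983), np.float64(10.9191996586521)] 127.18419156168312
tray [650.09675419 -40.21523168] 11.062977554465041
A [-152.5  236.9]
B [-155.   132.9]
C [-187.1   28.6]
vial [-195.  -90.]
red [-57.9 266. ]
targets {'C': array([ 671.3, -122.7]), 'B': array([655. , -39.3]), 'A1': array([509.8,  26.1]), 'A2': array([638.7,  44.2])}
```

Request:
carry_out(
  steps="0 0 -0.12 0 0 0 0.28;0 0 -0.12 0 0 0 0.28;0 0 -0.12 0 0 0 0.28;0 0 -0.12 0 0 0 0.28;0 0 -0.12 0 0 0 0.28;0 0 -0.12 0 0 0 0.28;0 0 -0.12 0 0 0 0.28;0 0 -0.12 0 0 0 0.28",
)

```text
clock: 0.77
eef_pos: [201.4, -484.6, 209.3]
ee_rot: [-0.0, 0.778, 0.629, 0.0]
wrist_force: [0.4, 0.9, -0.2]
opening: 23.7
```

Request:
carry_out(
  steps="0 0 -0.12 0 0 0 0.28;0 0 -0.12 0 0 0 0.28;0 0 -0.12 0 0 0 0.28;0 0 -0.12 0 0 0 0.28;0 0 -0.12 0 0 0 0.28;0 0 -0.12 0 0 0 0.28;0 0 -0.12 0 0 0 0.28;0 0 -0.12 0 0 0 0.28",
)

```text
clock: 1.43
eef_pos: [201.4, -484.5, 209.3]
ee_rot: [-0.0, 0.399, 0.917, 0.0]
wrist_force: [-0.3, 0.2, -0.7]
opening: 24.2
```

Run:
```python
from h import *
delta([[409,-29.5,150],[409,-29.5,4],[646,-113.5,4]],160.4)
```

```text
pos [ 201.4 -484.5  209.3] yaw 132.91 open 24.2 F [-0.3  0.2 -0.7] t 1.4333 q6 -0.49 tilt [-0.     0.001 -1.   ]
rz -0.4797
[409.  -29.5 150. ] shift m after turn [-0.043   0.4983  0.0594]
[409.  -29.5   4. ] shift m after turn [-0.0431  0.4982  0.2054]
[ 646.  -113.5    4. ] shift m after turn [-0.2945  0.4986  0.2053]
```

Request:
carry_out(
  steps="0 0 -0.12 0 0 0 0.28;0 0 -0.12 0 0 0 0.28;0 0 -0.12 0 0 0 0.28;0 0 -0.12 0 0 0 0.28;0 0 0 0 0.02 0 0.28;0 0 0 0 0.03 0 0.28;0 0 0 0 0.03 0 0.28;0 0 0 0 0.03 0 0.28",
)

```text
clock: 2.1
eef_pos: [238.9, -380.0, 209.1]
ee_rot: [-0.0, 0.173, 0.985, 0.0]
wrist_force: [0.8, -0.2, 0.2]
opening: 23.8
```

Request:
carry_out(
  steps="0 0 0 0 0.035 0 0.28;0 0 0 0 0.035 0 0.28;0 0 0 0 0.035 0 0.28;0 0 0 0 0.035 0 0.28;0 0 0 0 0.035 0 0.28;0 0 0 0 0.035 0 0.28;0 0 0 -0.02 0.035 0.02 0.28;0 0 0 -0.023 0.035 0.02 0.28",
)

```text
clock: 2.77
eef_pos: [369.9, -135.8, 173.5]
ee_rot: [0.001, 0.173, 0.985, -0.001]
wrist_force: [-0.1, -2.5, 1.1]
opening: 23.7
```

Request:
carry_out(
  steps="0 0 0 0 0.035 0.02 0.28;0 0 0 0 0.035 0.02 0.28;0 0 0 0 0.028 0.02 0.28;0 0 0 0 0.01 0.02 0.28;0 0 0 0 0 0.02 0.28;0 0 0 0 0 0 0.28;0 0 0 0 0 0 0.28;0 0 0 0 0 0 0.28",
)

```text
clock: 3.43
eef_pos: [406.2, -36.2, 73.9]
ee_rot: [0.0, 0.173, 0.985, -0.0]
wrist_force: [0.1, 0.1, -1.2]
opening: 24.1
```

Run:
```python
from h import *
delta([[409,-29.5,4],[646,-113.5,4]],160.4)
for n in("wrist",):
    im=bot.get_image(n); cv2.imwrite(f"pics/{n}1.png",im["color"])
    m=cv2.inRange(cv2.cvtColor(im["color"],cv2.COLOR_BGR2HSV),(100,120,80),(125,255,255))
    k,_,st,c=cv2.connectedComponentsWithStats(m)
    for i in range(1,k):
        if st[i,4]>300: print(n,c[i].round(1),st[i],plane(im,c[i],18)[0].round(1))
```

```text
pos [406.2 -36.2  73.9] yaw 160.04 open 24.1 F [ 0.1  0.1 -1.2] t 3.4333 q6 0.08 tilt [ 0. -0. -1.]
rz -0.0063
[409.  -29.5   4. ] shift m after turn [-0.0004  0.0072  0.0699]
[ 646.  -113.5    4. ] shift m after turn [-0.2518  0.0076  0.07  ]
wrist [539.3 184.2] [ 523  159   37   59 1098] [444.1 143.7  18. ]
wrist [419.4 239.4] [401 223  62  49 747] [455.3  50.9  18. ]
wrist [288.8 263.7] [268 254  42  36 455] [440.3 -48.2  18. ]
```

View pics/wrist1.png

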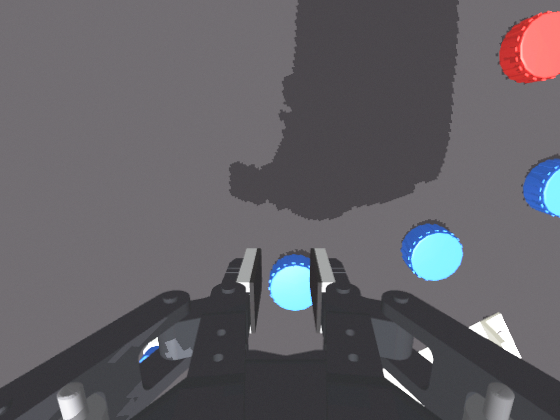

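The wrist view shows cap C at about (297,285), slightly right of the finger midline (287). That agrees with the 7 mm y correction I computed, so I'll lower and push.

Request:
carry_out(
  steps="0 0 0 0 0.007 0.02 0.28;0 0 0 0 0 0.02 0.28;0 0 0 0 0 0.02 0.28;0 0 0 0 0 0.01 0.28;0 0 0 0 0 0 0.28;0 0 0 -0.006 0 0 0.28;0 0 0 -0.01 0 0 0.28;0 0 0 -0.012 0 0 0.28",
)

```text
clock: 4.15
eef_pos: [436.5, -39.5, 4.5]
ee_rot: [0.001, 0.173, 0.985, -0.0]
wrist_force: [-0.5, 0.1, -0.3]
opening: 23.8
```

Request:
carry_out(
  steps="0 0 0 -0.01 0 0 0.28;0 0 0 -0.01 0 0 0.28;0 0 0 -0.012 0 0 0.28;0 0 0 -0.012 0 0 0.28;0 0 0 -0.014 0 0 0.28;0 0 0 -0.014 0 0 0.28;0 0 0 -0.014 0 0 0.28;0 0 0 -0.014 0 0 0.28",
)

```text
clock: 4.82
eef_pos: [530.2, -73.5, 3.6]
ee_rot: [0.0, 0.173, 0.985, -0.0]
wrist_force: [0.3, 1.0, -0.6]
opening: 24.0
```

```bash
cat >> h.py <<'E'
def caps(tag=None):
    im=bot.get_image("top"); 
    if tag: cv2.imwrite(f"pics/{tag}.png",im["color"])
    for n in("top","side"):
        if n=="side": im=bot.get_image(n); tag and cv2.imwrite(f"pics/{tag}s.png",im["color"])
        m=cv2.inRange(cv2.cvtColor(im["color"],cv2.COLOR_BGR2HSV),(100,120,80),(125,255,255))
        k,_,st,c=cv2.connectedComponentsWithStats(m)
        for i in range(1,k):
            p=plane(im,c[i],22 if n=="top" else 14)[0]
            if st[i,4]>20 and 300<p[0]<760 and abs(p[1])<250:
                q=p[:2]-[650.1,-40.2]; a=np.radians(11.06)
                print(n,st[i,4],p.round(1),"tray",(np.array([[np.cos(a),np.sin(a)],[-np.sin(a),np.cos(a)]])@q).round(1))
E
python3 - <<'E'
from h import *
delta([[646,-113.5,4]]); caps()
E
```

```text
pos [530.2 -73.5   3.6] yaw 160.07 open 24.0 F [ 0.3  1.  -0.6] t 4.8167 q6 0.07 tilt [ 0.001 -0.    -1.   ]
[ 646.  -113.5    4. ] shift m after turn [-0.1225  0.0018 -0.0002]
top 202 [455.2 162.4  22. ] tray [-152.4  236.2]
side 78 [ 489.6 -210.    14. ] tray [-190.  -135.9]
side 322 [460.1 -45.   14. ] tray [-187.4   31.7]
side 380 [472.4  63.5  14. ] tray [-154.5  135.9]
side 476 [455.3 166.2  14. ] tray [-151.6  239.9]
```

Run:
```python
from h import *
caps("p2"); im=cv2.imread("pics/p2s.png"); cv2.imwrite("pics/p2c.png",cv2.resize(im[80:340,140:480],None,fx=2.2,fy=2.2))
```

```text
top 201 [455.3 162.3  22. ] tray [-152.4  236.1]
side 79 [ 489.7 -210.2   14. ] tray [-190.  -136.1]
side 322 [460.  -44.9  14. ] tray [-187.5   31.8]
side 380 [472.4  63.5  14. ] tray [-154.5  135.9]
side 477 [455.3 166.2  14. ] tray [-151.6  240. ]
```

View pics/p2c.png

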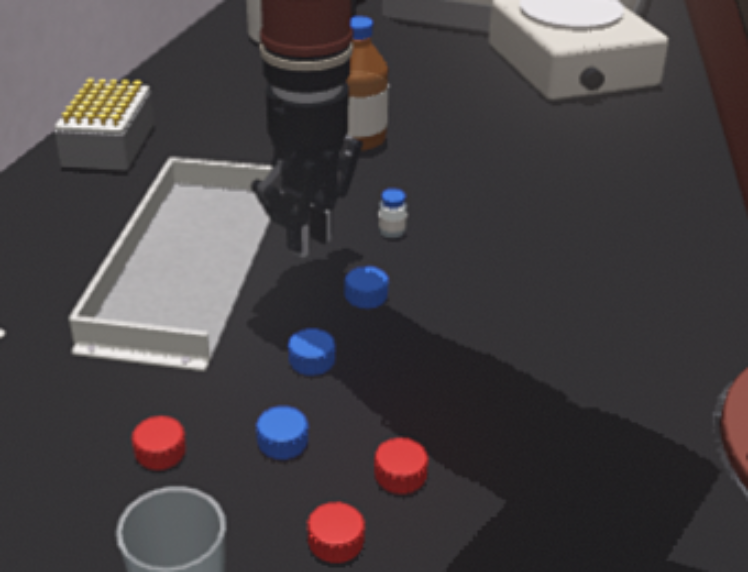

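Run:
```python
from h import *
im=np.load("side0.npy",allow_pickle=True).item()
s=bot.read_state();print(s["eef_pos"],s["q"])
for z in(4,15,30,45,60):
    p,_=cv2.projectPoints(np.array([[530.,-73.5,z]]),cv2.Rodrigues(np.array(im["R"]))[0],np.array(im["t"],float).ravel(),K(im),np.array(im["D"]))
    print(z,p.ravel().round(1),((p.ravel()-[140,80])*2.2).round())
```

```text
[528.57656046 -72.89551657   3.17380352] [-2.74142258e-01  5.13784909e-01 -4.17407673e-01  6.39945089e-01
  6.80117873e-05  7.38509758e-02]
4 [281.  199.5] [310. 263.]
15 [281.  195.5] [310. 254.]
30 [280.9 189.9] [310. 242.]
45 [280.8 184.1] [310. 229.]
60 [280.7 178.3] [309. 216.]
```

The fingers passed over the cap. The tips project to about 20 mm above the bench although the TCP reads 3.6, so the pads stand well behind the TCP at this opening. I'll lower in small steps and feel for the bench.

Request:
carry_out(
  steps="0 0 0 0 0 0.001 0.28;0 0 0 0 0 0.001 0.28;0 0 0 0 0 0.001 0.28;0 0 0 0 0 0.001 0.28;0 0 0 0 0 0 0.28;0 0 0 0 0 0 0.28;0 0 0 0 0 0 0.28;0 0 0 0 0 0 0.28",
)

```text
clock: 5.68
eef_pos: [528.6, -72.8, -0.8]
ee_rot: [0.0, 0.173, 0.985, 0.0]
wrist_force: [-0.1, 0.1, -0.4]
opening: 23.6
```

Request:
carry_out(
  steps="0 0 0 0 0 0.001 0.28;0 0 0 0 0 0.001 0.28;0 0 0 0 0 0.001 0.28;0 0 0 0 0 0 0.28;0 0 0 0 0 0 0.28;0 0 0 0 0 0 0.28;0 0 0 0 0 0 0.28;0 0 0 0 0 0 0.28",
)

```text
clock: 6.35
eef_pos: [528.7, -72.8, -3.8]
ee_rot: [0.0, 0.173, 0.985, -0.0]
wrist_force: [-0.2, -0.2, 0.1]
opening: 24.0
```

Run:
```python
from h import *
delta([[530,-73,0]])
im=bot.get_image("side")
c=im["color"][130:230,220:330].copy(); b=cv2.resize(c,None,fx=6,fy=6,interpolation=cv2.INTER_CUBIC)
b=np.clip(b.astype(float)*1.8,0,255).astype(np.uint8)
p=bot.read_state()["eef_pos"]
for z in(0,10,20,30):
    q,_=cv2.projectPoints(np.array([[p[0],p[1],z]]),cv2.Rodrigues(np.array(im["R"]))[0],np.array(im["t"],float).ravel(),K(im),np.array(im["D"]))
    u=((q.ravel()-[220,130])*6).astype(int); cv2.line(b,tuple(u-[60,0]),tuple(u+[60,0]),(0,255,0),1); cv2.putText(b,str(z),tuple(u+[62,4]),0,.5,(0,255,0))
cv2.imwrite("pics/tip.png",b)
```

```text
pos [528.7 -72.8  -3.8] yaw 160.07 open 24.0 F [-0.2 -0.2  0.1] t 6.35 q6 0.07 tilt [ 0. -0. -1.]
[530 -73   0] shift m after turn [-0.0013  0.0003 -0.0038]
```

View pics/tip.png

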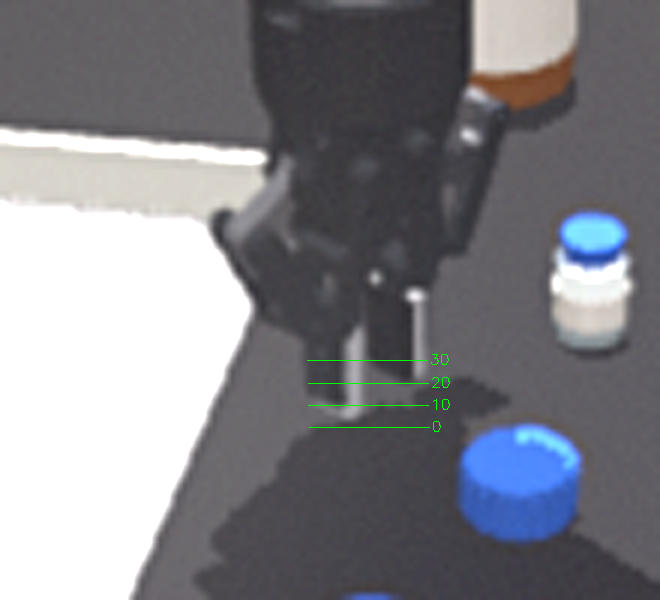

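Midway between the two tips is at about 14 mm with the TCP at -3.8, so the tips sit about 18 mm above the TCP. I'll sweep with the TCP at z = -8, which puts the tips near 10 mm. First I go back over cap C at height.

Request:
carry_out(
  steps="0 0 0 0 0 -0.02 0.28;0 0 0 0 0 -0.025 0.28;0 0 0 0.01 0 -0.015 0.28;0 0 0 0.025 0 0 0.28;0 0 0 0.03 0 0 0.28;0 0 0 0.03 0 0 0.28;0 0 0 0.022 0.001 0 0.28;0 0 0 0.01 0 0 0.28",
)

```text
clock: 7.07
eef_pos: [406.3, -27.4, 55.9]
ee_rot: [-0.001, 0.173, 0.985, 0.0]
wrist_force: [-0.4, -0.4, -0.1]
opening: 24.2
```

Run:
```python
from h import *
delta([[409,-28,-8],[646,-114,-8]],160.1)
```

```text
pos [406.3 -27.4  55.9] yaw 160.1 open 24.2 F [-0.4 -0.4 -0.1] t 7.0667 q6 0.1 tilt [-0.002  0.001 -1.   ]
rz -0.0001
[409 -28  -8] shift m after turn [-0.0029  0.0004  0.0639]
[ 646 -114   -8] shift m after turn [-2.55e-01  2.00e-04  6.33e-02]
```

Request:
carry_out(
  steps="0 0 0 0 0 0.02 0.28;0 0 0 0 0 0.02 0.28;0 0 0 0 0 0.015 0.28;0 0 0 0 0 0.009 0.28;0 0 0 0 0 0 0.28;0 0 0 -0.006 0 0 0.28;0 0 0 -0.01 0 0 0.28;0 0 0 -0.01 0 0 0.28",
)

```text
clock: 7.73
eef_pos: [436.1, -38.1, -7.0]
ee_rot: [0.001, 0.173, 0.985, -0.0]
wrist_force: [1.1, 0.4, -0.0]
opening: 24.1
```

Request:
carry_out(
  steps="0 0 0 -0.008 0 0 0.28;0 0 0 -0.01 0 0 0.28;0 0 0 -0.012 0 0 0.28;0 0 0 -0.012 0 0 0.28;0 0 0 -0.014 0 0 0.28;0 0 0 -0.014 0 0 0.28;0 0 0 -0.012 0 0 0.28;0 0 0 -0.01 0 0 0.28",
)

```text
clock: 8.4
eef_pos: [522.4, -69.6, -7.6]
ee_rot: [0.001, 0.173, 0.985, -0.0]
wrist_force: [-0.1, 0.1, 0.6]
opening: 23.7
```

Run:
```python
from h import *
delta([[646,-114,-8]]);caps("p3")
```

```text
pos [522.4 -69.6  -7.6] yaw 160.06 open 23.7 F [-0.1  0.1  0.6] t 8.4 q6 0.08 tilt [ 0.001 -0.    -1.   ]
[ 646 -114   -8] shift m after turn [-0.1313  0.0004  0.0005]
top 201 [455.3 162.3  22. ] tray [-152.4  236.1]
side 79 [ 489.7 -210.2   14. ] tray [-190.  -136.1]
side 129 [557.2 -68.9  14. ] tray [-96.6 -10.4]
side 380 [472.4  63.5  14. ] tray [-154.5  135.9]
side 476 [455.2 166.3  14. ] tray [-151.7  240. ]
```

Request:
carry_out(
  steps="0 0 0 -0.006 0 0 0.28;0 0 0 -0.01 0 0 0.28;0 0 0 -0.012 0 0 0.28;0 0 0 -0.012 0 0 0.28;0 0 0 -0.012 0 0 0.28;0 0 0 -0.012 0 0 0.28;0 0 0 -0.012 0 0 0.28;0 0 0 -0.012 0 0 0.28",
)

```text
clock: 9.17
eef_pos: [603.4, -98.9, -7.9]
ee_rot: [-0.0, 0.173, 0.985, 0.0]
wrist_force: [-0.3, 0.5, 1.1]
opening: 24.1
```

Request:
carry_out(
  steps="0 0 0 -0.012 0 0 0.28;0 0 0 -0.01 0 0 0.28;0 0 0 -0.008 0 0 0.28;0 0 0 -0.006 0 0 0.28;0 0 0 -0.003 0 0 0.28;0 0 0 0 0 0 0.28;0 0 0 0.01 0 0 0.28;0 0 0 0.02 0 -0.01 0.28",
)

```text
clock: 9.83
eef_pos: [611.3, -102.0, 0.7]
ee_rot: [-0.001, 0.173, 0.985, 0.0]
wrist_force: [-0.3, -0.0, -0.1]
opening: 24.2
```

Request:
carry_out(
  steps="0 0 0 0.01 0 -0.03 0.28;0 0 0 0 0 -0.03 0.28;0 0 0 0 0 -0.01 0.28;0 0 0 0.03 0 0 0.28;0 0 0 0.035 0 0 0.28;0 0 0 0.035 0 0 0.28;0 0 0 0.035 0 0 0.28;0 0 0 0.03 0 0 0.28",
)

```text
clock: 10.5
eef_pos: [444.3, -41.3, 71.8]
ee_rot: [-0.001, 0.173, 0.985, 0.0]
wrist_force: [0.4, 0.1, 0.6]
opening: 24.0
```

Run:
```python
from h import *
caps("p4")
# B (472.5,61.5)->(655,-39)
B=np.array([472.5,61.5]);G=np.array([655.,-39]);u=(G-B)/np.linalg.norm(G-B);a=np.degrees(np.arctan2(u[1],u[0]));print(a)
delta([[*(B-58*u),65],[*(B-58*u),-8],[*(G-27*u),-8]],a+180)
```

```text
top 167 [ 665.4 -121.8   22. ] tray [ -0.6 -83.1]
top 108 [475.   67.2  22. ] tray [-151.3  139. ]
top 30 [ 477.2 -176.2   22. ] tray [-195.8 -100.3]
top 201 [455.3 162.3  22. ] tray [-152.4  236.1]
side 204 [ 665.4 -117.9   14. ] tray [  0.1 -79.2]
side 380 [472.4  63.5  14. ] tray [-154.5  135.8]
side 476 [455.2 166.3  14. ] tray [-151.7  240. ]
-28.84091453691421
pos [441.3 -40.1  71.5] yaw 160.13 open 24.1 F [-0.6 -0.6  0.5] t 10.6 q6 0.09 tilt [-0.005  0.001 -1.   ]
rz 0.1565
[421.69417851  89.47800033  65.        ] shift m after turn [0.0797 0.1041 0.0069]
[421.69417851  89.47800033  -8.        ] shift m after turn [0.0793 0.1041 0.0799]
[631.34901413 -25.97575847  -8.        ] shift m after turn [-0.16    0.1041  0.0787]
```

Cap C is in at tray (0,-81). Cap B is next.

Request:
carry_out(
  steps="0 0 0.078 0 0 0 0.28;0 0 0.0785 0 0 0 0.28;0 0 0 0.02 0.025 0 0.28;0 0 0 0.02 0.027 0 0.28;0 0 0 0.022 0.027 0 0.28;0 0 0 0.018 0.025 0 0.28;0 0 0 0 0 0.005 0.28;0 0 0 0 0 0 0.28",
)

```text
clock: 11.27
eef_pos: [427.1, 88.7, 66.7]
ee_rot: [-0.0, 0.248, 0.969, -0.0]
wrist_force: [-0.6, -0.5, -0.3]
opening: 24.2
```

Run:
```python
from h import *
delta([[421.7,89.5,-8],[631.3,-26,-8]],151.2)
```

```text
pos [427.1  88.7  66.7] yaw 151.29 open 24.2 F [-0.6 -0.5 -0.3] t 11.2667 q6 0.54 tilt [-0. -0. -1.]
rz 0.0016
[421.7  89.5  -8. ] shift m after turn [ 0.0051 -0.0018  0.0747]
[631.3 -26.   -8. ] shift m after turn [-0.2342 -0.0021  0.0746]
```

Request:
carry_out(
  steps="0 0 0 0.005 -0.002 0.02 0.28;0 0 0 0 0 0.02 0.28;0 0 0 0 0 0.02 0.28;0 0 0 0 0 0.0147 0.28;0 0 0 0 0 0 0.28;0 0 0 -0.006 0 0 0.28;0 0 0 -0.01 0 0 0.28;0 0 0 -0.01 0 0 0.28",
)

```text
clock: 11.93
eef_pos: [447.0, 74.7, -6.5]
ee_rot: [0.001, 0.25, 0.968, 0.0]
wrist_force: [0.6, 0.1, 0.3]
opening: 24.0
```

Request:
carry_out(
  steps="0 0 0 -0.008 0 0 0.28;0 0 0 -0.01 0 0 0.28;0 0 0 -0.012 0 0 0.28;0 0 0 -0.012 0 0 0.28;0 0 0 -0.014 0 0 0.28;0 0 0 -0.014 0 0 0.28;0 0 0 -0.012 0 0 0.28;0 0 0 -0.012 0 0 0.28",
)

```text
clock: 12.6
eef_pos: [528.6, 29.3, -7.2]
ee_rot: [0.0, 0.25, 0.968, 0.0]
wrist_force: [-0.6, 0.2, 0.2]
opening: 23.9
```

Run:
```python
from h import *
delta([[631.3,-26,-8]]);caps()
```

```text
pos [528.6  29.3  -7.2] yaw 151.09 open 23.9 F [-0.6  0.2  0.2] t 12.6 q6 0.42 tilt [ 0.001 -0.    -1.   ]
[631.3 -26.   -8. ] shift m after turn [-0.1167  0.0013  0.0008]
top 167 [ 665.4 -121.8   22. ] tray [ -0.6 -83.1]
top 67 [ 478.2 -171.2   22. ] tray [-193.8  -95.6]
side 79 [ 489.7 -210.2   14. ] tray [-190.  -136.1]
side 160 [ 669.  -116.9   14. ] tray [  3.8 -78.9]
side 64 [543.    7.1  14. ] tray [-96.  67.]
side 65 [560.9  32.4  14. ] tray [-73.6  88.4]
side 469 [455.1 166.6  14. ] tray [-151.7  240.4]
```

Request:
carry_out(
  steps="0 0 0 -0.006 0 0 0.28;0 0 0 -0.01 0 0 0.28;0 0 0 -0.012 0 0 0.28;0 0 0 -0.012 0 0 0.28;0 0 0 -0.012 0 0 0.28;0 0 0 -0.012 0 0 0.28;0 0 0 -0.012 0 0 0.28;0 0 0 -0.012 0 0 0.28",
)

```text
clock: 13.37
eef_pos: [604.8, -12.7, -7.5]
ee_rot: [-0.0, 0.249, 0.968, 0.0]
wrist_force: [-0.0, -0.5, 0.2]
opening: 24.4
```

Request:
carry_out(
  steps="0 0 0 -0.01 0 0 0.28;0 0 0 -0.008 0 0 0.28;0 0 0 -0.006 0 0 0.28;0 0 0 -0.003 0 0 0.28;0 0 0 0 0 0 0.28;0 0 0 0.01 0 0 0.28;0 0 0 0.02 0 -0.01 0.28;0 0 0 0.01 0 -0.03 0.28",
)

```text
clock: 14.03
eef_pos: [587.3, -4.7, 28.9]
ee_rot: [-0.004, 0.249, 0.968, -0.0]
wrist_force: [-0.4, 0.1, -0.2]
opening: 24.2
```

Request:
carry_out(
  steps="0 0 0 0 0 -0.03 0.28;0 0 0 0.02 0 -0.015 0.28;0 0 0 0.035 0 0 0.28;0 0 0 0.035 0 0 0.28;0 0 0 0.035 0 0 0.28;0 0 0 0.03 0 0 0.28;0 0 0 0.015 0 0 0.28;0 0 0 0 0 0 0.28",
)

```text
clock: 14.7
eef_pos: [439.9, 77.5, 77.4]
ee_rot: [-0.001, 0.248, 0.969, -0.0]
wrist_force: [0.3, 0.5, -0.4]
opening: 23.6
```

Run:
```python
from h import *
caps("p5")
A=np.array([455.3,163.5]);G=np.array([510.,26]);u=(G-A)/np.linalg.norm(G-A);a=np.degrees(np.arctan2(u[1],u[0]));print(a)
delta([[*(A-58*u),65],[*(A-58*u),-8],[*(G-27*u),-8]],a+180)
```

```text
top 168 [ 665.4 -121.7   22. ] tray [ -0.7 -82.9]
top 172 [651.4 -39.9  22. ] tray [1.4 0.1]
top 66 [ 478.3 -171.1   22. ] tray [-193.7  -95.5]
side 204 [ 665.4 -117.9   14. ] tray [  0.1 -79.2]
side 22 [ 481.  -210.6   14. ] tray [-198.7 -134.8]
side 238 [651.6 -36.   14. ] tray [2.2 3.9]
side 464 [455.3 166.5  14. ] tray [-151.6  240.3]
-68.3064378819121
pos [444.2  76.3  77.9] yaw 151.16 open 23.9 F [1.  0.2 1. ] t 14.8 q6 0.51 tilt [ 0.001 -0.    -1.   ]
rz 0.6889
[433.86074338 217.39209845  65.        ] shift m after turn [0.135  0.0425 0.0127]
[433.86074338 217.39209845  -8.        ] shift m after turn [0.1351 0.0425 0.0857]
[500.0196564  51.087701   -8.       ] shift m after turn [-0.0439  0.0425  0.0859]
```

Request:
carry_out(
  steps="0 0 0.115 0 0 0 0.28;0 0 0.115 0 0 0 0.28;0 0 0.115 0 0 0 0.28;0 0 0.115 0 0 0 0.28;0 0 0.115 0 0 0 0.28;0 0 0.114 0 0 0 0.28;0 0 0 0.03 0.01 0 0.28;0 0 0 0.035 0.01 0 0.28",
)

```text
clock: 15.47
eef_pos: [440.9, 142.8, 77.6]
ee_rot: [0.001, 0.564, 0.826, 0.0]
wrist_force: [0.9, -0.2, -0.3]
opening: 23.8
```

Request:
carry_out(
  steps="0 0 0 0.035 0.01 0 0.28;0 0 0 0.025 0.01 0 0.28;0 0 0 0.01 0.0025 0 0.28;0 0 0 0 0 0.01 0.28;0 0 0 0 0 0.01 0.28;0 0 0 0 0 0 0.28;0 0 0 0 0 0 0.28;0 0 0 0 0 0 0.28",
)

```text
clock: 16.13
eef_pos: [434.5, 216.8, 57.7]
ee_rot: [0.0, 0.562, 0.827, 0.0]
wrist_force: [0.5, -0.1, 0.0]
opening: 23.9
```

Run:
```python
from h import *
delta([[433.9,217.4,-8],[500,51.1,-8]],111.7)
```

```text
pos [434.5 216.8  57.7] yaw 111.58 open 23.9 F [ 0.5 -0.1  0. ] t 16.1333 q6 1.51 tilt [ 0.  0. -1.]
rz -0.0021
[433.9 217.4  -8. ] shift m after turn [ 0.0008 -0.0003  0.0657]
[500.   51.1  -8. ] shift m after turn [-0.1782 -0.0004  0.0658]
```

Request:
carry_out(
  steps="0 0 0 0 0 0.02 0.28;0 0 0 0 0 0.02 0.28;0 0 0 0 0 0.015 0.28;0 0 0 0 0 0.0108 0.28;0 0 0 0 0 0 0.28;0 0 0 -0.006 0 0 0.28;0 0 0 -0.01 0 0 0.28;0 0 0 -0.01 0 0 0.28",
)

```text
clock: 16.8
eef_pos: [444.5, 192.3, -7.4]
ee_rot: [0.001, 0.562, 0.827, 0.001]
wrist_force: [0.5, -0.5, 0.0]
opening: 24.2
```

Request:
carry_out(
  steps="0 0 0 -0.008 0 0 0.28;0 0 0 -0.01 0 0 0.28;0 0 0 -0.012 0 0 0.28;0 0 0 -0.014 0 0 0.28;0 0 0 -0.014 0 0 0.28;0 0 0 -0.014 0 0 0.28;0 0 0 -0.014 0 0 0.28;0 0 0 -0.014 0 0 0.28",
)

```text
clock: 17.47
eef_pos: [480.6, 98.6, -8.2]
ee_rot: [0.0, 0.562, 0.827, 0.0]
wrist_force: [-0.3, 0.2, 0.6]
opening: 23.7
```

Request:
carry_out(
  steps="0 0 0 -0.014 0 0 0.28;0 0 0 -0.012 0 0 0.28;0 0 0 -0.01 0 0 0.28;0 0 0 -0.008 0 0 0.28;0 0 0 -0.006 0 0 0.28;0 0 0 -0.002 0 0 0.28;0 0 0 0 0 0 0.28;0 0 0 0.015 0 0 0.28",
)

```text
clock: 18.13
eef_pos: [494.8, 64.5, -8.3]
ee_rot: [0.001, 0.563, 0.827, 0.0]
wrist_force: [0.1, -0.5, -0.5]
opening: 23.7
```

Request:
carry_out(
  steps="0 0 0 0.015 0 -0.02 0.28;0 0 0 0 0 -0.03 0.28;0 0 0 0 0 -0.02 0.28;0 0 0 0 0 0 0.28;0 0 0 0.025 0 0 0.28;0 0 0 0.03 0 0 0.28;0 0 0 0.02 0 0 0.28;0 0 0 0 0 0 0.28",
)

```text
clock: 18.8
eef_pos: [458.3, 152.2, 61.1]
ee_rot: [-0.001, 0.561, 0.828, -0.0]
wrist_force: [1.2, 0.0, -0.5]
opening: 23.7
```

Run:
```python
from h import *
caps("p6"); delta([500,51,0])
```

```text
top 168 [ 665.4 -121.7   22. ] tray [ -0.7 -82.9]
top 171 [651.5 -40.   22. ] tray [ 1.4 -0. ]
top 197 [509.9  24.5  22. ] tray [-125.2   90.4]
top 65 [ 478.1 -171.1   22. ] tray [-193.9  -95.5]
side 80 [ 489.9 -210.4   14. ] tray [-189.9 -136.3]
side 172 [ 668.  -117.1   14. ] tray [  2.8 -78.9]
side 158 [658.1 -37.9  14. ] tray [8.3 0.7]
side 238 [515.7  30.1  14. ] tray [-118.4   94.8]
pos [459.9 150.   61.2] yaw 111.75 open 24.2 F [ 1.2 -1.2  0.8] t 18.9 q6 1.36 tilt [-0.001 -0.    -1.   ]
[500  51   0] shift m after turn [-0.1068  0.0006  0.0612]
```

Request:
carry_out(
  steps="0 0 -0.12 0 0 0 0.28;0 0 -0.12 0 0 0 0.28;0 0 -0.12 0 0 0 0.28;0 0 -0.12 0 0 0 0.28;0 0 -0.12 0 0 0 0.28;0 0 -0.12 0 0 0 0.28;0 0 -0.12 0 0 0 0.28;0 0 -0.12 0 0 0 0.28",
)

```text
clock: 19.57
eef_pos: [460.9, 148.5, 61.3]
ee_rot: [-0.0, 0.114, 0.993, -0.0]
wrist_force: [0.1, 0.9, 0.4]
opening: 23.9
```

Request:
carry_out(
  steps="0 0 -0.12 0 0 0 0.28;0 0 -0.12 0 0 0 0.28;0 0 -0.12 0 0 0 0.28;0 0 -0.018 0 0 0 0.28;0 0 0 0 0 0 0.28;0 0 0 0 0 0 0.28;0 0 0 0 0 0 0.28;0 0 0 0 0 0 0.28",
)

```text
clock: 20.23
eef_pos: [460.6, 149.2, 61.6]
ee_rot: [0.0, -0.071, 0.997, -0.0]
wrist_force: [0.3, 0.4, -0.1]
opening: 23.7
```

Run:
```python
from h import *
A=np.array([510.3,25.5]);G=np.array([639.,44]);u=(G-A)/np.linalg.norm(G-A);a=np.degrees(np.arctan2(u[1],u[0]));print(a)
delta([[*(A-58*u),-8],[*(G-27*u),-8]],a+180)
```

```text
8.179957272627117
pos [460.6 149.2  61.6] yaw -171.82 open 23.7 F [ 0.3  0.4 -0.1] t 20.2333 q6 0.02 tilt [ 0. -0. -1.]
rz -0.0
[452.89008831  17.24760399  -8.        ] shift m after turn [ 0.0265 -0.1295  0.0696]
[612.27469628  40.15836738  -8.        ] shift m after turn [-0.1346 -0.1295  0.0696]
```

Request:
carry_out(
  steps="0 0 0 0.01 -0.025 0 0.28;0 0 0 0.01 -0.03 0 0.28;0 0 0 0.0065 -0.03 0 0.28;0 0 0 0 -0.0295 0 0.28;0 0 0 0 -0.015 0 0.28;0 0 0 0 0 0.01 0.28;0 0 0 0 0 0.01 0.28;0 0 0 0 0 0 0.28",
)

```text
clock: 20.9
eef_pos: [452.0, 17.1, 40.4]
ee_rot: [-0.001, -0.071, 0.997, 0.0]
wrist_force: [-0.7, -0.2, -0.2]
opening: 24.0
```

Run:
```python
from h import *
delta([[452.9,17.2,-8],[612.3,40.2,-8]],188.2)
```

```text
pos [452.   17.1  40.4] yaw -171.83 open 24.0 F [-0.7 -0.2 -0.2] t 20.9 q6 -0.27 tilt [-0.002  0.    -1.   ]
rz -0.0005
[452.9  17.2  -8. ] shift m after turn [-0.001  -0.      0.0484]
[612.3  40.2  -8. ] shift m after turn [-0.162   0.      0.0481]
```

Request:
carry_out(
  steps="0 0 0 0 0 0.02 0.28;0 0 0 0 0 0.018 0.28;0 0 0 0 0 0.01 0.28;0 0 0 0 0 0 0.28;0 0 0 0 0 0 0.28;0 0 0 -0.006 0 0 0.28;0 0 0 -0.01 0 0 0.28;0 0 0 -0.01 0 0 0.28",
)

```text
clock: 21.57
eef_pos: [480.3, 21.2, -5.2]
ee_rot: [0.001, -0.072, 0.997, -0.0]
wrist_force: [0.7, -0.2, 0.4]
opening: 24.2
```

Request:
carry_out(
  steps="0 0 0 -0.008 0 0 0.28;0 0 0 -0.01 0 0 0.28;0 0 0 -0.012 0 0 0.28;0 0 0 -0.012 0 0 0.28;0 0 0 -0.013 0 0 0.28;0 0 0 -0.013 0 0 0.28;0 0 0 -0.013 0 0 0.28;0 0 0 -0.013 0 0 0.28",
)

```text
clock: 22.23
eef_pos: [573.1, 34.9, -5.6]
ee_rot: [0.0, -0.072, 0.997, -0.0]
wrist_force: [0.0, -0.2, -0.7]
opening: 24.1
```

Request:
carry_out(
  steps="0 0 0 -0.012 0 0 0.28;0 0 0 -0.01 0 0 0.28;0 0 0 -0.008 0 0 0.28;0 0 0 -0.007 0 0 0.28;0 0 0 -0.004 0 0 0.28;0 0 0 0 0 0 0.28;0 0 0 0.015 0 0 0.28;0 0 0 0.02 0 -0.01 0.28",
)

```text
clock: 22.9
eef_pos: [576.9, 35.6, 2.2]
ee_rot: [-0.001, -0.072, 0.997, 0.0]
wrist_force: [-1.2, 0.6, 0.7]
opening: 23.9
```

Request:
carry_out(
  steps="0 0 0 0.01 0 -0.03 0.28;0 0 0 0 0 -0.03 0.28;0 0 0 0.02 0 -0.035 0.28;0 0 0 0.035 0 -0.02 0.28;0 0 0 0.035 0 0 0.28;0 0 0 0.035 0 0 0.28;0 0 0 0.03 0 0 0.28;0 0 0 0.01 0 0 0.28",
)

```text
clock: 23.57
eef_pos: [399.4, 10.5, 118.3]
ee_rot: [-0.002, -0.072, 0.997, 0.0]
wrist_force: [0.0, 0.2, 0.1]
opening: 23.8
```

Request:
carry_out(
  steps="0 0 0 0 0 -0.02 0.28;0 0 0 0 0 -0.02 0.28;0 0 0 0 0 0 0.28;0 0 0 0 0 0 0.28;0 0 0 0 0 0 0.28;0 0 0 0 0 0 0.28;0 0 0 0 0 0 0.28;0 0 0 0 0 0 0.28",
)

```text
clock: 24.23
eef_pos: [404.1, 10.4, 158.0]
ee_rot: [-0.001, -0.072, 0.997, 0.0]
wrist_force: [-0.8, -0.6, 0.8]
opening: 24.0
```

Run:
```python
from h import *
caps("p7"); delta([450,0,0])
```

```text
top 168 [ 665.4 -121.7   22. ] tray [ -0.7 -82.9]
top 171 [651.5 -40.   22. ] tray [ 1.4 -0. ]
top 171 [639.7  43.4  22. ] tray [ 5.9 84. ]
top 66 [ 478.1 -171.3   22. ] tray [-194.   -95.7]
side 79 [ 489.7 -210.2   14. ] tray [-190.  -136.1]
side 204 [ 665.4 -117.9   14. ] tray [  0.1 -79.2]
side 238 [651.6 -36.   14. ] tray [2.2 3.9]
side 279 [639.7  47.7  14. ] tray [ 6.6 88.3]
pos [404.3  10.4 158.2] yaw -171.71 open 24.1 F [-0.3  0.4 -0.5] t 24.3333 q6 -0.3 tilt [-0.001  0.    -1.   ]
[450   0   0] shift m after turn [-0.0438 -0.0169  0.1582]
```

View pics/p7s.png

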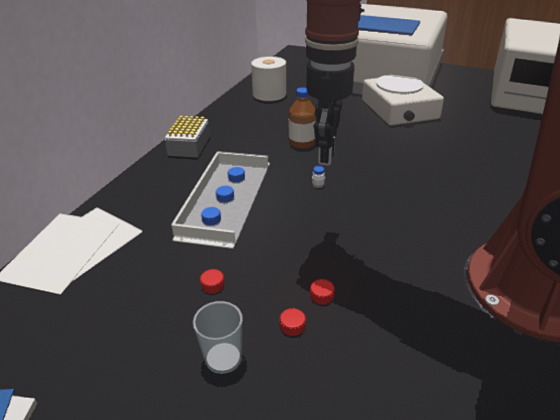

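View pics/p7.png

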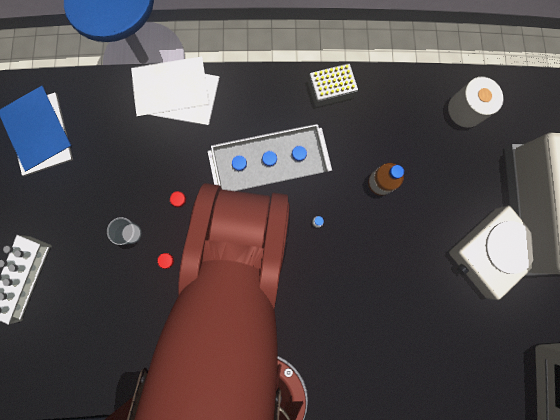

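All three caps lie flat in the tray, at (239,163), (269,158) and (299,153) in the top view. The vial is still at (318,222), the beaker, bottle and visible reds are unmoved, and the arm is clear.

```bash
python3 -c "
from plant import bot
print(bot.finish_job())"
```

```text
the job is handed in; nothing more can be done
None
```

I swept all three blue caps into the tray with the nearly shut fingertips and handed the job in at about 24 s. The leftmost cap needed two strokes, one across and one in, to pass the tray's side wall.

**Last checks:**

| Thing | Result |
|---|---|
| Caps, tray frame (mm, top view) | About (-1,-83), (1,0) and (6,84), lying flat; the side view agrees within 5 mm |
| Vial | Same reading as at the start, upright |
| Beaker and reagent bottle | Unmoved by eye in both views, not measured |
| Red look-alikes | Unmoved; the arm hid one in the last top view, but the side view shows all three |
| Arm | Raised to z = 158 mm, touching nothing, wrist force near zero |

**What went wrong:** the first pass missed. The partly closed fingertips stand about 18 mm above the TCP, against the 13 mm or less I expected, so they went over the first cap without moving it. I found this in the side view, lowered the tool by about 12 mm and repeated the stroke. The third cap's last stroke ran about 2.5 mm higher than planned but still carried it in.

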